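# Pack the blue cartons into the corner of the packing board

## Task

Pick out the three blue cartons and pack them, always upright, on the grey board in a row along its far fence: first the large one, lengthwise and pushed snugly into the corner of the fences, then the medium one lengthwise against it, then the small one against that. They should sit square and flat with no gap wider than about 5 mm; leave the brown and the white carton where they stand.

Things in the scene. Friction and masses are not known exactly. Their poses are not given: they have to be found in the camera images.
- carton_large: large blue carton, 100 x 50 x 60 mm high (long side 100 mm), white label on one long side, loose, 0.1 to 0.3 kg, stands on the bench; origin at the centre of its underside, z up, own y along the 100 mm side, x across the 50 mm width (grasp it across the 50 mm). A half turn makes no difference
- carton_medium: medium blue carton, 75 x 50 x 60 mm high (long side 75 mm), white label on one long side, loose, 0.1 to 0.3 kg, stands on the bench; origin at the centre of its underside, z up, own y along the 75 mm side, x across the 50 mm width (grasp it across the 50 mm). A half turn makes no difference
- carton_small: small blue carton, square, 50 x 50 x 60 mm high, white label on one side, loose, 0.1 to 0.3 kg, stands on the bench; origin at the centre of its underside, z up, x and y across its sides. Any side may face the fence
- board: grey packing board fixed to the bench, 150 mm (its x) x 270 mm (its y), top face 12 mm above the bench; along its far (+x) and right (-y) edges stands an aluminium fence, 12 mm thick, its top 20 mm above the board's top (32 mm above the bench); other edges open. Origin at the centre of its underside, z up; turned up to 20 degrees from start to start
- corner (a point): inner corner of the fences on the board's top face (12 mm above the bench; board x +63 mm, y -123 mm), axes as the board: the far fence's inner face is the plane x = 0, the right fence's is y = 0, so cartons stand at negative x and positive y. Tall parts cabinets fill the space behind, from world x = 0.72 on: keep the wrist clear of them
- carton_brown: brown carton, 87 x 87 x 46 mm high, bystander, must stay where it is; origin at the centre of its underside
- carton_pale: white carton, 70 x 85 x 60 mm high, bystander, must stay where it is; origin at the centre of its underside

How it is judged:
On the way, in this order (a step that is already met when the one before it is completed fails the run):
1. the large carton stands released in the corner (x of carton_large in the frame of corner between -0.033 and -0.021 m and y of carton_large in the frame of corner between 0.046 and 0.058 m and z of carton_large in the frame of corner below 0.005 m and angle between carton_large's own z axis and vertical below 0.1 rad and angle between the y axis of carton_large and the y axis of board, either way round below 0.15 rad and linear speed of carton_large below 0.02 m/s and contact force between the fingers and carton_large below 0.3 N), for 0.2 s.
2. then the medium carton stands released against it (all of step 1 and x of carton_medium in the frame of corner between -0.033 and -0.021 m and y of carton_medium in the frame of corner between 0.1335 and 0.1535 m and z of carton_medium in the frame of corner below 0.005 m and angle between carton_medium's own z axis and vertical below 0.1 rad and angle between the y axis of carton_medium and the y axis of board, either way round below 0.15 rad and linear speed of carton_medium below 0.02 m/s and contact force between the fingers and carton_medium below 0.3 N and horizontal distance between carton_large and carton_medium below 0.0955 m), for 0.2 s.
3. then the small carton stands released against the medium one (all of step 2 and x of carton_small in the frame of corner between -0.033 and -0.021 m and y of carton_small in the frame of corner between 0.196 and 0.224 m and z of carton_small in the frame of corner below 0.005 m and angle between carton_small's own z axis and vertical below 0.1 rad and (angle between the y axis of carton_small and the y axis of board, either way round below 0.15 rad or angle between the x axis of carton_small and the y axis of board, either way round below 0.15 rad) and linear speed of carton_small below 0.02 m/s and contact force between the fingers and carton_small below 0.3 N and horizontal distance between carton_medium and carton_small below 0.0705 m), for 0.2 s.
At the end, for the whole second after the job is handed in: All three blue cartons stand flat, upright, released and at rest on the board: large in the corner, then medium, then small in a row; each within 8 mm of the far fence, large within 8 mm of the right fence, gaps between neighbours under 8 mm, turned less than 8.5 degrees from the fence (all of step 3); the robot touches nothing.
It fails at once if the brown or the white carton is disturbed (moved 30 mm or more) (distance of any of carton_brown, carton_pale from where it was at the start of the episode above 0.03 m).
It fails at once if a blue carton is tipped over (angle between any of carton_large, carton_medium, carton_small's own z axis and vertical above 0.6 rad).
It also fails if it takes over 120 s, if anything falls off the work surface, if the arm or the gripper's body presses on something with over 40 N, if the wrist force passes 120 N, or if a joint passes its speed limit or range.

## Robot

A 6-joint arm with a two-finger parallel gripper is mounted at the origin on the work surface; the furniture and walls round the work are solid. World frame = base frame: x ahead of the robot, y to its left, z up, the work surface at z = 0. Lengths are in m, angles in rad, forces in N, time in s.
With the tool pointing down it reaches from about 0.325 to 0.75 m from the base axis. Payload 7.6 kg.
Tool frame: the origin (TCP) lies midway between the tips of the shut fingers; the grasp point (between the pads) lies 19 mm behind it; z points along the fingers, y is the line along which they close (so a half turn about z gives the same grasp; the last joint's range is limited). The gripper opens to 85 mm and grips with 20 to 120 N. Pads are 22 mm wide; open, the fingers measure 114 mm over their backs; the gripper's body (76 mm by 85 mm) begins 54 mm behind the grasp point. The pads swing forward as they close: fully open they stand 13 mm farther back than shut.
Start: joints at [-0.07, 0.052, 1.401, -0, 1.689, -0.07], TCP at [0.525, 0, 0.231] pointing down, gripper open.
Joint ranges: [-2.9, 2.9], [-0.91, 2.17], [0.12, 2.37], [-1.06, 4.2], [0.26, 2.73], [-2.93, 2.93]. Speed limits (rad/s): [2.57, 2.57, 3.01, 3.14, 3.14, 3.14].

## Interface

Orientations are given as a rotation vector (axis times angle).
In Python, from cell import bot, cams gives the robot as it stands. The module is installed in compiled form; this text tells all that it offers.
- The arm moves only by the tool send_rows, never from a script. Its argument "increments" is a list of rows, each a list of 7 numbers: the shift along the tool's x, y, z in m, then the turn, a rotation vector about the tool's x, y, z in degrees, then the finger opening in m, from 0 to 0.0854. In form: [[tx, ty, tz, rx, ry, rz, hand], ...]. A call has 1 to 10 rows; each row shifts and turns the commanded pose from where the row before left it, along the tool's axes as they then stand; what a row does not reach is not made up. A row lasts 1/8 s, in which the tool goes at most 62.5 mm and 10.7 degrees, less where a joint would pass 70% of its speed; a pose out of reach is approached as far as the arm can. A call is refused whole if a number of a shift passes 0.0625 or a number of a turn 10.7, either way. A call with a gripper value outside its range is refused whole. The fingers move at their own pace and stop on an object; "force" is the grip in N (left out, the last holds). Time passes only in rows, so rows that do not move let the fingers close. It gives the time, the measured TCP pose, the force, the opening and the grip force at its end, in the units of the state.
- bot.state(): the state, without advancing time (a new reading comes with each control period).
- cams.get_image(name): name is "scene" or "side" or "wrist"; returns the picture (480x640x3 uint8, red, green, blue); there is no depth.
- cams.camera_params(name): a dict with "fx", "fy", "cx", "cy" (pixels), "rvec" (rotation vector, rad) and "tvec" (3), from world to camera coordinates, as OpenCV has them; the wrist camera has in their place "mount" (4x4, takes a point from camera to tool coordinates, whose origin is the TCP and whose axes are the flange's). Camera axes: x right, y down, z forward; pixel columns grow to the right and rows downward; lengths in m; the calibration is good to about 2 mm. The wrist camera is an equidistant fisheye: a pixel r from the principal point sees the ray r / f radians off the axis. A picture is of the moment at which its call begins: read the wrist's pose just before it. camera_params takes no time and is no camera call.
- bot.finish_job(): hands the job in; it is judged then, once.
Trained networks look in the newest picture that a camera, given by its name, has taken for a name from the list of things; names that differ only in an ending like _2 or _b are one class to them, and where a whole thing is asked for, a point or a joint stands for the part that bears it (a point fixed in the world has none). Each returns a list of dicts, best first, with "confidence" (0 to 1); they miss things now and then, are a little off and sometimes report something else, mostly with a low value. They report only what shows in the picture. A call takes as long as a camera call.
- cams.boxes_of(camera, label): "position" ([x, y, z] in m, in the coordinates of the camera as it stood for that picture, good to about 4 mm: the middle of the surface that is visible of it).
The state is a dict: "clock": time; "joints": joint angles; "joint_velocities": joint speeds; "tau": joint torques, N m; "tool_pos": TCP position; "tcp_rot": TCP orientation; "wrist_force": force on the tool from outside, world axes, zero at the start; "moment": the same for the moment, N m; "finger_gap": opening from 0.0 (shut) to 1.0 (fully open); "finger_force": force on a finger pad.
Only numpy, scipy, OpenCV 4.12 (cv2) and the standard library are available. Lean on these libraries where they do the work, as an engineer would, in place of code of your own. Each camera call takes 0.05 s, during which the arm holds its last target. There are 200 camera calls.

## Working session

There is one attempt and no reset: what is moved stays moved. The work goes in short steps, Python scripts to look and compute and a tool call to move; the robot and the scene stay as the last step left them, time stands still between calls to the robot, and variables do not carry over. Pictures are saved under pics/ and viewed, at most 14 in all, crops included, and the job is handed in when it is done.

Besides the shell and the picture viewer there is one more tool, called in YAML: its name, and indented under it one key for each argument. send_rows: Moves the arm, as the interface text tells. Its arguments: {"type":"object","properties":{"increments":{"type":"array"},"force":{"type":"number"}},"required":["increments"]}

```bash
mkdir -p pics; ls; python3 - <<'E'
from cell import bot,cams
import cv2,numpy as np
print(bot.state())
for n in ["scene","side","wrist"]:
    im=cams.get_image(n); cv2.imwrite(f"pics/{n}0.png",im[:,:,::-1]); p=cams.camera_params(n); print(n,p)
    for l in ["carton_large","carton_medium","carton_small","board","carton_brown","carton_pale"]:
        r=cams.boxes_of(n,l)
        if n!="wrist":
            R=cv2.Rodrigues(np.array(p["rvec"],float))[0];t=np.array(p["tvec"])
            f=lambda c:R.T@(np.array(c)-t)
        else:
            s=bot.state();Rt=cv2.Rodrigues(np.array(s["tcp_rot"],float))[0];M=np.array(p["mount"])
            f=lambda c:Rt@(M[:3,:3]@np.array(c)+M[:3,3])+np.array(s["tool_pos"])
        print(n,l,[(np.round(f(d["position"]),3).tolist(),round(d["confidence"],2)) for d in r])
E
```

```text
pics
{'clock': 0.0, 'joints': array([-7.03094108e-02,  5.28397682e-02,  1.40173554e+00, -3.07641316e-05,
        1.68858473e+00, -7.03073946e-02]), 'joint_velocities': array([-0.00019146, -0.0010209 ,  0.00097627,  0.00057295, -0.00101415,
        0.00143218]), 'tau': array([ 8.02730119e-04, -3.81666934e+01, -3.60182977e+01,  8.43031398e-05,
        6.19437444e-03, -2.66336252e-05]), 'tool_pos': array([5.24699952e-01, 3.05549116e-05, 2.30465392e-01]), 'tcp_rot': array([-2.22062474e+00, -2.22061229e+00,  1.64995205e-03]), 'wrist_force': array([-0.20432049,  0.36208319,  1.14286052]), 'moment': array([ 0.00237136,  0.01039763, -0.02873363]), 'finger_force': 0.0, 'finger_gap': 0.9992554037184042}
scene {'fx': 440.0285100272291, 'fy': 440.0285100272291, 'cx': 320.0859059476132, 'cy': 234.74929227017216, 'rvec': array([ 0.69835272, -2.58139045,  1.20264374]), 'tvec': array([0.47213185, 0.15851946, 1.11283541])}
scene carton_large [([0.415, 0.33, 0.055], 0.56)]
scene carton_medium [([0.432, 0.175, 0.051], 0.97)]
scene carton_small [([0.578, 0.148, 0.041], 0.88)]
scene board [([0.51, -0.154
[... 720 characters left out ...]
ist {'fx': 371.64829954431775, 'fy': 371.64829954431775, 'cx': 321.3752199114197, 'cy': 237.11757300367438, 'mount': array([[ 5.10985534e-04, -9.44783610e-01, -3.27694474e-01,
         8.62033300e-02],
       [ 9.99999763e-01,  6.34285852e-04, -2.69389541e-04,
         3.24733636e-04],
       [ 4.62366792e-04, -3.27694259e-01,  9.44783710e-01,
        -1.43109976e-01],
       [ 0.00000000e+00,  0.00000000e+00,  0.00000000e+00,
         1.00000000e+00]])}
wrist carton_large [([0.582, 0.131, 0.062], 0.68)]
wrist carton_medium [([0.445, 0.147, 0.058], 0.74)]
wrist carton_small [([0.585, 0.133, 0.062], 0.93)]
wrist board [([0.513, -0.136, 0.009], 0.58)]
wrist carton_brown []
wrist carton_pale []
```

View pics/scene0.png

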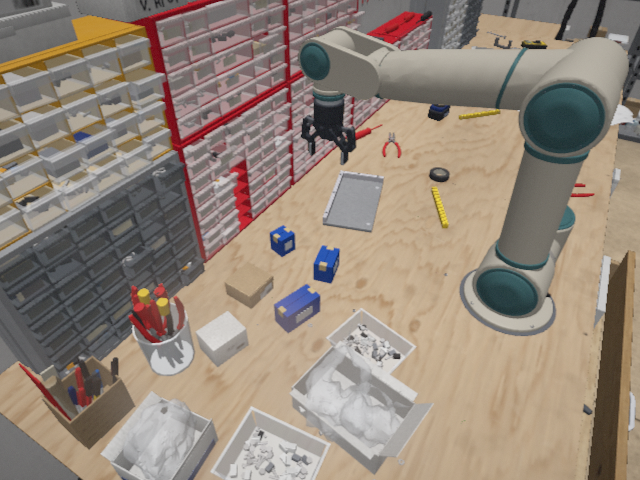

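View pics/side0.png

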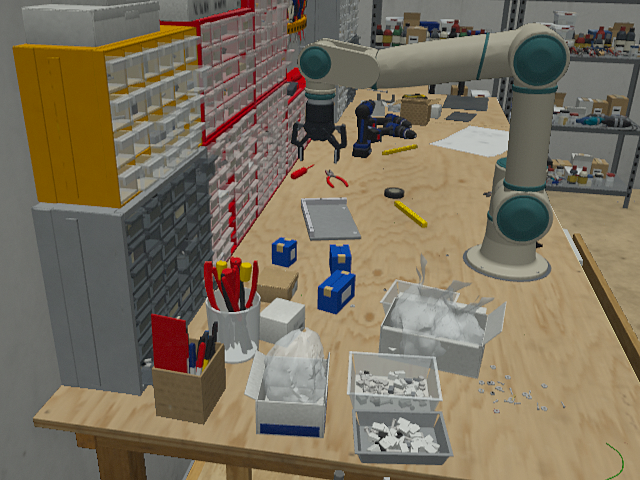

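View pics/wrist0.png

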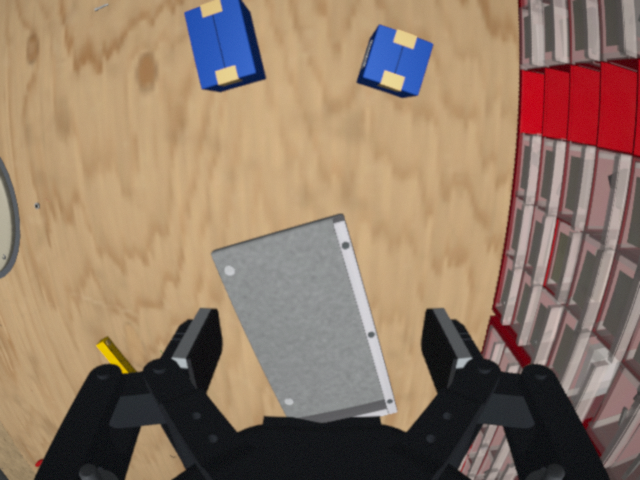

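Scene: large (298,308), medium (327,264), small (283,241), brown (250,284) and white (223,338) in the scene picture. The board is seen in the wrist picture with its far fence from (340,215) to (393,412). I'll move to get second views.

send_rows:
  increments:
    - [-0.03,0,0,0,0,0,0.085]
    - [-0.04,0,0,0,0,0,0.085]
    - [-0.04,0,0,0,0,0,0.085]
    - [-0.03,0,0,0,0,0,0.085]
    - [0,0,0,0,0,0,0.085]
    - [0,0,0,0,0,0,0.085]

```text
clock: 1.8
tool_pos: [0.5251, -0.1395, 0.2313]
tcp_rot: [-2.221, -2.221, -0.0]
wrist_force: [0.1, 0.6, -0.1]
finger_gap: 0.995
finger_force: 0.0
```

```bash
cat > h.py <<'E'
import numpy as np,cv2,json
from cell import bot,cams
def snap(name):
    s=bot.state(); im=cams.get_image("wrist"); cv2.imwrite(f"pics/{name}.png",im[:,:,::-1])
    json.dump([list(map(float,s["tool_pos"])),list(map(float,s["tcp_rot"]))],open(f"pics/{name}.json","w")); return s
def ray(name,uv):
    p,r=json.load(open(f"pics/{name}.json")); c=cams.camera_params("wrist"); M=np.array(c["mount"])
    d=(np.array(uv,float)-[c["cx"],c["cy"]]); rr=np.hypot(*d); th=rr/c["fx"]
    v=np.array([*(d/max(rr,1e-9)*np.sin(th)),np.cos(th)])
    R=cv2.Rodrigues(np.array(r))[0]
    return R@M[:3,3]+np.array(p), R@M[:3,:3]@v
def plane(name,uv,z):
    o,v=ray(name,uv); return o+v*(z-o[2])/v[2]
def tri(obs):
    A=np.zeros((3,3));b=np.zeros(3);L=[]
    for n,uv in obs:
        o,v=ray(n,uv);P=np.eye(3)-np.outer(v,v);A+=P;b+=P@o;L.append((P,o))
    x=np.linalg.solve(A,b); return x,[float(np.linalg.norm(P@(x-o))) for P,o in L]
E
python3 - <<'E'
from h import *
s=snap("b1");print(s["tool_pos"],s["tcp_rot"],s["clock"])
json.dump([[5.24699952e-01, 3.05549116e-05, 2.30465392e-01],[-2.22062474e+00, -2.22061229e+00,  1.64995205e-03]],open("pics/wrist0.json","w"))
E
```

```text
[ 0.52505129 -0.13946915  0.23127057] [-2.22108510e+00 -2.22143432e+00 -4.24461336e-04] 1.8
```

send_rows:
  increments:
    - [0.04,0,0,0,0,0,0.085]
    - [0.06,0,0,0,0,0,0.085]
    - [0.06,0,0,0,0,0,0.085]
    - [0.06,0,0,0,0,0,0.085]
    - [0.04,0,0,0,0,0,0.085]
    - [0,0,0,0,0,0,0.085]
    - [0,0,0,0,0,0,0.085]

```text
clock: 2.72
tool_pos: [0.5248, 0.1203, 0.2314]
tcp_rot: [2.22, 2.222, -0.0]
wrist_force: [-0.6, -0.7, 0.0]
finger_gap: 0.996
finger_force: 0.0
```

```bash
python3 - <<'E'
from h import *
s=snap("c1");print(s["tool_pos"],s["tcp_rot"],s["clock"])
E
```

```text
[0.52478764 0.1202757  0.23136636] [ 2.22001465e+00  2.22247358e+00 -1.72473403e-04] 2.725
```

send_rows:
  increments:
    - [0.03,-0.03,0,0,0,0,0.085]
    - [0.04,-0.04,0,0,0,0,0.085]
    - [0.03,-0.03,0,0,0,0,0.085]
    - [0,0,0,0,0,0,0.085]
    - [0,0,0,0,0,0,0.085]

```text
clock: 3.4
tool_pos: [0.4255, 0.2192, 0.2315]
tcp_rot: [2.222, 2.22, 0.0]
wrist_force: [1.2, -0.9, 0.3]
finger_gap: 0.997
finger_force: 0.0
```

```bash
python3 - <<'E'
from h import *
s=snap("c2");print(s["tool_pos"],s["tcp_rot"],s["clock"])
E
```

```text
[0.42548854 0.21919923 0.23145896] [2.22224122e+00 2.21982919e+00 4.97652046e-04] 3.4
```

View pics/b1.png

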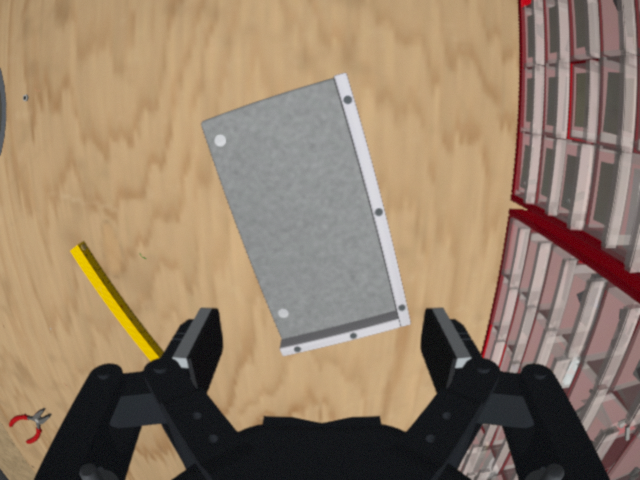

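View pics/c1.png

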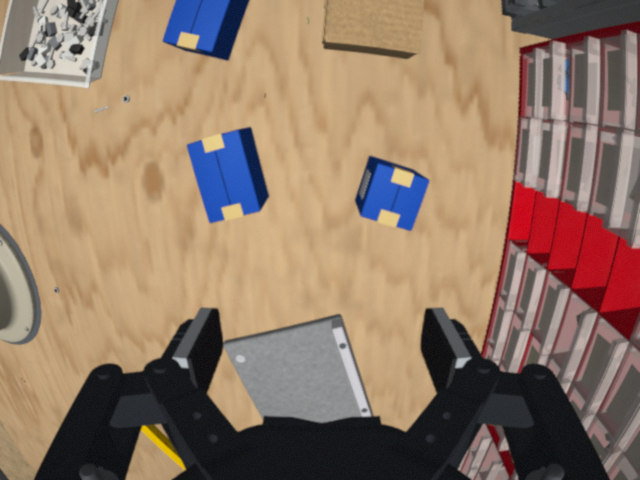

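View pics/c2.png

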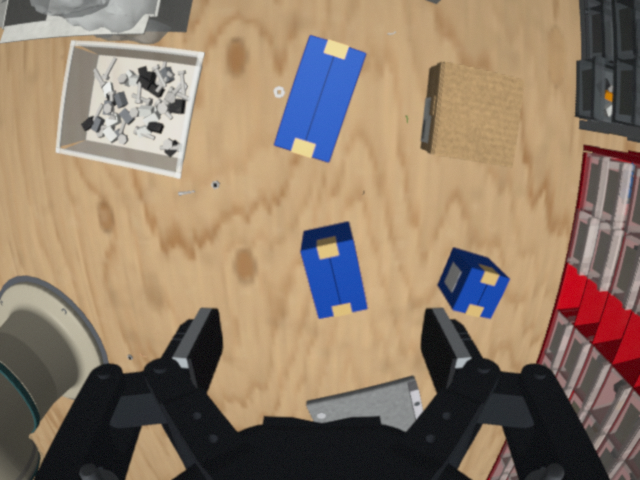

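b1 shows the whole board: far-left corner (346,73), fence corner (409,324), near-left corner (202,123). c1 and c2 show the cartons' tops: medium (225,175)/(335,285), small (395,200)/(478,290) and large at (320,98) in c2. I'll zoom for exact corners.

```bash
python3 - <<'E'
import cv2,numpy as np
def crop(n,x,y,w,h,s):
    im=cv2.imread(f"pics/{n}.png")[y:y+h,x:x+w]; im=cv2.resize(im,None,fx=s,fy=s,interpolation=cv2.INTER_CUBIC)
    im=cv2.convertScaleAbs(im,alpha=1.6,beta=20)
    for k in range(0,w,10): cv2.line(im,(k*s,0),(k*s,8 if k%50 else 16),(0,255,0),1); 
    for k in range(0,h,10): cv2.line(im,(0,k*s),(8 if k%50 else 16,k*s),(0,255,0),1)
    return im
A=crop("c1",180,120,100,110,3);B=crop("c1",350,150,85,90,3);C=crop("c2",295,215,80,110,3)
D=crop("c2",270,30,100,140,3)
out=np.zeros((600,800,3),np.uint8)
def put(i,x,y): out[y:y+i.shape[0],x:x+i.shape[1]]=i[:600-y,:800-x]
put(A,0,0);put(B,0,330);put(C,310,0);put(D,560,0)
put(crop("c2",430,240,85,85,3),300,345)
cv2.imwrite("pics/z1.png",out)
out[:]=0
put(crop("b1",190,60,170,75,2),0,0);put(crop("b1",270,290,150,75,3),0,160);put(crop("wrist0",200,205,160,60,2),350,0);put(crop("wrist0",280,380,130,45,3),0,400)
cv2.imwrite("pics/z2.png",out)
E
```

```text
(no output)
```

View pics/z1.png

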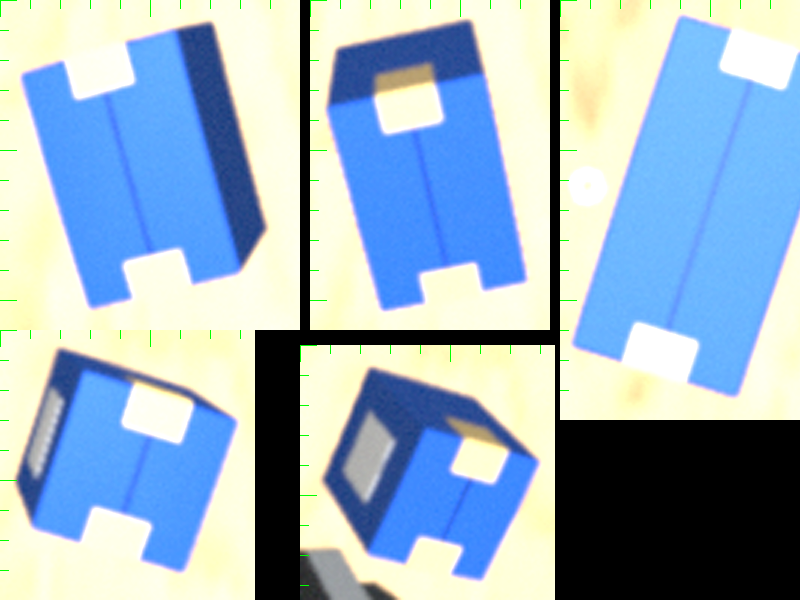

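View pics/z2.png

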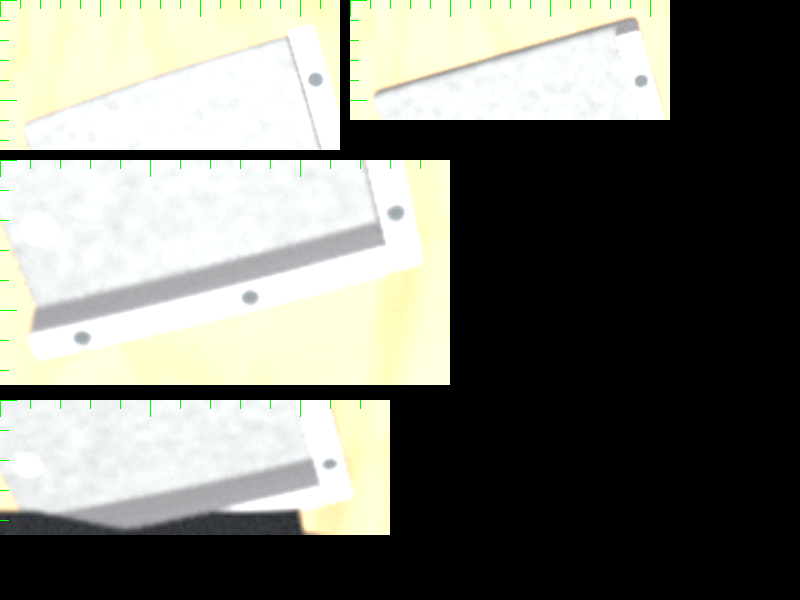

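```bash
python3 - <<'E'
from h import *
def P(off,s,pts): return [((x+.5)/s-.5+off[0],(y+.5)/s-.5+off[1]) for x,y in pts]
m1=P((180,120),3,[(22,74),(178,31),(240,271),(92,307)]); m2=P((295,215),3,[(18,106),(174,75),(216,281),(72,309)])
s1=P((350,150),3,[(84,42),(236,92),(183,241),(34,197)]); s2=P((430,240),3,[(127,85),(238,117),(183,234),(70,208)])
for nm,a,b in (("med",m1,m2),("small",s1,s2)):
    X=[tri([("c1",p),("c2",q)]) for p,q in zip(a,b)]
    for x,e in X: print(nm,x.round(4),np.round(e,4))
    for v,pp in (("c1",a),("c2",b)):
        Q=np.array([plane(v,p,.06) for p in pp]); print(v,Q.mean(0).round(4),[round(float(np.linalg.norm(Q[i]-Q[i-1])),4) for i in range(4)],[round(float(np.degrees(np.arctan2(*(Q[i]-Q[i-1])[1::-1]))),1) for i in range(4)])
l=P((270,30),3,[(120,16),(288,63),(178,395),(14,346)])
Q=np.array([plane("c2",p,.06) for p in l]); print("large",Q.round(4),Q.mean(0).round(4),[round(float(np.linalg.norm(Q[i]-Q[i-1])),4) for i in range(4)],[round(float(np.degrees(np.arctan2(*(Q[i]-Q[i-1])[1::-1]))),1) for i in range(4)])
b=P((190,60),2,[(25,122)])+P((270,290),3,[(377,62),(384,84),(422,104)])
w=P((200,205),2,[(25,94)])+P((280,380),3,[(313,60),(319,84),(351,100)])
for n,p,q,z in zip(["nearleft","base corner","top inner","top outer"],b,w,[.012,.012,.032,.032]):
    x,e=tri([("b1",p),("wrist0",q)]); print(n,x.round(4),np.round(e,4),plane("b1",p,z).round(4),plane("wrist0",q,z).round(4))
e=P((190,60),2,[(288,38),(313,26)]); f=P((270,290),3,[(384,84),(422,104),(38,200),(32,172)])
E=[plane("b1",p,.032) for p in e+f]; print(np.round(E,4))
an=lambda d:np.degrees(np.arctan2(d[1],d[0]))
print(an(E[0]-E[2]),an(E[1]-E[3]),an(E[3]-E[4]),an(E[2]-E[5]),np.linalg.norm(E[1]-E[3]),np.linalg.norm(E[3]-E[4]))
E
```

```text
med [0.4068 0.1833 0.0589] [0.0002 0.0002]
med [0.4543 0.1932 0.0577] [0.0002 0.0002]
med [0.4703 0.1223 0.0593] [0.0002 0.0002]
med [0.4231 0.111  0.0578] [0.0001 0.0001]
c1 [0.4391 0.1528 0.06  ] [0.0735, 0.049, 0.0725, 0.0479] [103.2, 12.0, -77.6, -166.9]
c2 [0.4385 0.1531 0.06  ] [0.0734, 0.048, 0.0731, 0.0481] [102.7, 11.9, -77.3, -167.6]
small [0.5732 0.1641 0.0604] [0.0002 0.0002]
small [0.6195 0.1503 0.0589] [0.0001 0.0001]
small [0.6064 0.1046 0.0599] [0.0005 0.0005]
small [0.5603 0.1177 0.059 ] [0.0003 0.0003]
c1 [0.5896 0.1341 0.06  ] [0.048, 0.048, 0.0479, 0.048] [74.2, -16.3, -105.8, 163.8]
c2 [0.5898 0.1346 0.06  ] [0.0475, 0.0473, 0.0474, 0.0485] [73.6, -16.3, -105.0, 163.8]
large [[0.4163 0.3725 0.06  ]
 [0.4625 0.3594 0.06  ]
 [0.4323 0.2643 0.06  ]
 [0.3861 0.2787 0.06  ]] [0.4243 0.3187 0.06  ] [0.0985, 0.0481, 0.0998, 0.0484] [72.2, -15.8, -107.6, 162.7]
nearleft [ 0.4063 -0.0568  0.0098] [0. 0.] [ 0.407  -0.0568  0.012 ] [ 0.4071 -0.056   0.012 ]
base corner [ 0.6082 -0.2654  0.0147] [0.0008 0.0008] [ 0.6096 -0.2671  0.012 ] [ 0.608  -0.2678  0.012 ]
top inner [ 0.6087 -0.2666  0.0289] [0.0005 0.0005] [ 0.6084 -0.2647  0.032 ] [ 0.6075 -0.2633  0.032 ]
top outer [ 0.6227 -0.2725  0.0343] [0.0004 0.0004] [ 0.6238 -0.274   0.032 ] [ 0.6229 -0.2747  0.032 ]
[[ 0.5363 -0.0214  0.032 ]
 [ 0.5475 -0.0157  0.032 ]
 [ 0.6084 -0.2647  0.032 ]
 [ 0.6238 -0.274   0.032 ]
 [ 0.4806 -0.3166  0.032 ]
 [ 0.4791 -0.3032  0.032 ]]
106.52005647563523 106.45146147872875 16.572295359009097 16.559124498242838 0.2693416788588882 0.14937999824370193
```

Checked: cartons' tops measure 58–60 mm high with sizes 98x48, 73x48 and 48x48 mm, and the board's outer sizes come out at 269x149 mm, turned 16.5°. The corner lies at about (0.6086, -0.2661). I'll go over the large carton, aligned, and look again.

send_rows:
  increments:
    - [0,0,0,0,0,8.7,0.085]
    - [0,0,0,0,0,8.7,0.085]
    - [0.03,-0.01,0,0,0,0,0.085]
    - [0.04,-0.013,0,0,0,0,0.085]
    - [0.025,-0.008,0,0,0,0,0.085]
    - [0,0,0,0,0,0,0.085]
    - [0,0,0,0,0,0,0.085]

```text
clock: 4.32
tool_pos: [0.4245, 0.3188, 0.231]
tcp_rot: [2.533, 1.858, -0.001]
wrist_force: [-0.7, 1.0, -0.8]
finger_gap: 0.999
finger_force: 0.0
```

```bash
cat >> h.py <<'E'
def topface(name,near,h=.06,L=(.05,.1)):
    """blue top face: bright blue blob nearest pixel -> rect fitted in the plane z=h"""
    im=cv2.imread(f"pics/{name}.png"); hsv=cv2.cvtColor(im,cv2.COLOR_BGR2HSV)
    m=((hsv[...,0]>95)&(hsv[...,0]<130)&(hsv[...,1]>100)&(hsv[...,2]>135)).astype(np.uint8)
    m=cv2.morphologyEx(m,cv2.MORPH_CLOSE,np.ones((5,5)))
    n,lab,st,ce=cv2.connectedComponentsWithStats(m); k=min((i for i in range(1,n) if st[i,4]>500),key=lambda i:np.hypot(*(ce[i]-near)))
    c=max(cv2.findContours((lab==k).astype(np.uint8),0,1)[0],key=len); hull=cv2.convexHull(c)[:,0]
    Q=np.array([plane(name,p,h)[:2] for p in hull],np.float32)*1000
    r=cv2.minAreaRect(Q); b=cv2.boxPoints(r); 
    e=[b[1]-b[0],b[2]-b[1]]; e=max(e,key=np.linalg.norm); a=np.degrees(np.arctan2(e[1],e[0]))%180
    return np.array(r[0])/1000,np.round(r[1],1),a,st[k]
def go(xy):
    s=bot.state();R=cv2.Rodrigues(np.array(s["tcp_rot"],float))[0];d=np.array([xy[0],xy[1],s["tool_pos"][2]])-s["tool_pos"]
    return np.round(R.T@d*1000,1),"toolx angle",round(float(np.degrees(np.arctan2(R[1,0],R[0,0]))),2),"z",s["tool_pos"][2].round(4)
E
python3 - <<'E'
from h import *
s=snap("L1");print(s["tool_pos"],s["clock"])
for h in (.056,.06):
    r=topface("L1",(320,230),h); print(h,r,go(r[0]))
print(topface("c2",(320,98)))
E
```

```text
[0.42448383 0.31882429 0.23104887] 4.325
0.056 (array([0.42388773, 0.3177099 ]), array([100. ,  49.2]), np.float32(71.66351), array([ 294,  157,   57,  108, 5417], dtype=int32)) (array([-1.2, -0.2,  0. ]), 'toolx angle', 72.5, 'z', np.float64(0.2312))
0.06 (array([0.42421918, 0.31876004]), array([98.7, 48.6]), np.float32(71.66352), array([ 294,  157,   57,  108, 5417], dtype=int32)) (array([-0.1, -0.2,  0. ]), 'toolx angle', 72.5, 'z', np.float64(0.2312))
(array([0.42351343, 0.31819366]), array([98.7, 48.8]), np.float32(71.78972), array([ 275,   36,   91,  126, 6135], dtype=int32))
```

View pics/L1.png

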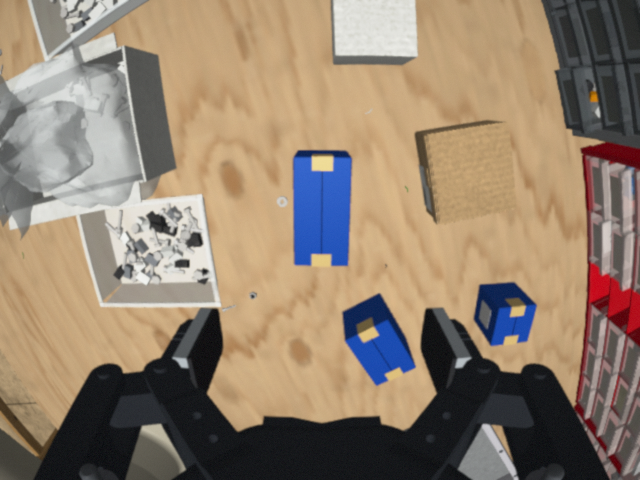

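The large carton stands centred between the fingers (322,208), square to the tool; descend and grip.

send_rows:
  increments:
    - [0,0,0.03,0,0,0.8,0.085]
    - [0,0,0.05,0,0,0,0.085]
    - [0,0,0.05,0,0,0,0.085]
    - [0,0,0.045,0,0,0,0.085]
    - [0,0,0.03,0,0,0,0.085]
    - [0,0,0,0,0,0,0.085]
    - [0,0,0,0,0,0,0.085]

```text
clock: 5.25
tool_pos: [0.425, 0.32, 0.0281]
tcp_rot: [2.545, 1.841, 0.004]
wrist_force: [0.5, 0.2, 0.3]
finger_gap: 0.997
finger_force: 0.0
```

send_rows:
  increments:
    - [0,0,0,0,0,0,0.04]
    - [0,0,0,0,0,0,0.04]
    - [0,0,0,0,0,0,0.04]
    - [0,0,0,0,0,0,0.04]
    - [0,0,0,0,0,0,0.04]
    - [0,0,0,0,0,0,0.04]
  force: 40

```text
clock: 6.0
tool_pos: [0.4246, 0.3203, 0.0277]
tcp_rot: [2.545, 1.842, 0.004]
wrist_force: [-0.3, -0.7, 5.6]
finger_gap: 0.579
finger_force: 42.8
```

send_rows:
  increments:
    - [0,0,-0.02,0,0,0,0.04]
    - [0,0,-0.04,0,0,0,0.04]
    - [0,0,-0.04,0,0,-8.7,0.04]
    - [0,0,-0.04,0,0,-8.7,0.04]
    - [0,0,-0.02,0,0,-8.7,0.04]
    - [0,0,0,0,0,-8.7,0.04]
    - [-0.03,0,0,0,0,0,0.04]
    - [-0.045,-0.003,0,0,0,0,0.04]
    - [-0.05,-0.003,0,0,0,0,0.04]
    - [-0.05,-0.003,0,0,0,0,0.04]

```text
clock: 7.25
tool_pos: [0.4649, 0.1482, 0.1855]
tcp_rot: [-1.876, -2.519, 0.002]
wrist_force: [1.0, 0.3, -2.1]
finger_gap: 0.582
finger_force: 42.6
```

send_rows:
  increments:
    - [-0.05,-0.003,0,0,0,0,0.04]
    - [-0.05,-0.002,0,0,0,0,0.04]
    - [-0.05,-0.002,0,0,0,0,0.04]
    - [-0.05,-0.002,0,0,0,0,0.04]
    - [-0.05,-0.002,0,0,0,0,0.04]
    - [-0.05,-0.002,0,0,0,0,0.04]
    - [-0.045,-0.001,0,0,0,0,0.04]
    - [-0.035,0,0,0,0,0,0.04]
    - [0,0,0,0,0,0,0.04]
    - [0,0,0,0,0,0,0.04]

```text
clock: 8.5
tool_pos: [0.56, -0.2179, 0.1854]
tcp_rot: [-1.876, -2.517, 0.0]
wrist_force: [0.3, 0.4, -2.6]
finger_gap: 0.578
finger_force: 42.7
```

```bash
cat >> h.py <<'E'
C=np.array([.6086,-.2661]);PH=np.radians(16.5);BX=np.array([np.cos(PH),np.sin(PH)]);BY=np.array([-BX[1],BX[0]])
def cf(xy): d=np.array(xy[:2])-C; return np.round([d@BX*1000,d@BY*1000],1)
def w(x,y): return C+x*BX+y*BY
E
python3 - <<'E'
from h import *
s=snap("p1");print(s["tool_pos"],cf(s["tool_pos"]),go(w(-.033,.0594)),s["wrist_force"],s["finger_gap"])
E
```

```text
[ 0.56000362 -0.21792796  0.18542421] [-32.9  60. ] (array([-0.9, -0.3, -0. ]), 'toolx angle', 106.64, 'z', np.float64(0.1858)) [ 0.25035997  0.40630466 -2.58692892] 0.577580797180637
```

View pics/p1.png

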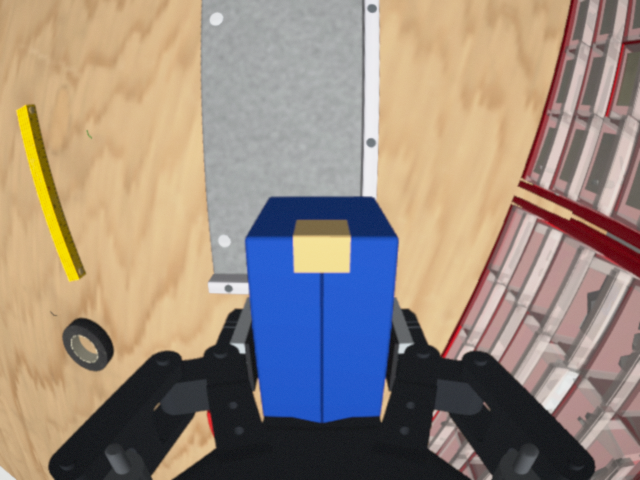

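The carton is squarely held in line with the board, which shows beyond it (far fence at column 370). Lower to about 6 mm above the board, then push gently to the fences.

send_rows:
  increments:
    - [0,0,0.02,0,0,0,0.04]
    - [0,0,0.035,0,0,0,0.04]
    - [0,0,0.035,0,0,0,0.04]
    - [0,0,0.03,0,0,0,0.04]
    - [0,0,0.015,0,0,0,0.04]
    - [0,0,0.005,0,0,0,0.04]
    - [0,0,0,0,0,0,0.04]
    - [0,0,0,0,0,0,0.04]

```text
clock: 9.55
tool_pos: [0.5611, -0.2188, 0.0478]
tcp_rot: [1.876, 2.517, 0.001]
wrist_force: [-0.6, -0.5, -2.5]
finger_gap: 0.579
finger_force: 42.7
```

send_rows:
  increments:
    - [0,0.002,0,0,0,0,0.04]
    - [0,0.002,0,0,0,0,0.04]
    - [0,0.001,0,0,0,0,0.04]
    - [0,0,0,0,0,0,0.04]

```text
clock: 10.05
tool_pos: [0.5652, -0.217, 0.0463]
tcp_rot: [1.877, 2.519, -0.0]
wrist_force: [0.8, 0.0, -3.6]
finger_gap: 0.574
finger_force: 42.7
```

send_rows:
  increments:
    - [-0.002,0,0,0,0,0,0.04]
    - [-0.002,0,0,0,0,0,0.04]
    - [-0.002,0,0,0,0,0,0.04]
    - [0,0,0,0,0,0,0.04]

```text
clock: 10.55
tool_pos: [0.5669, -0.223, 0.0463]
tcp_rot: [1.878, 2.519, 0.0]
wrist_force: [0.7, 0.3, -3.0]
finger_gap: 0.58
finger_force: 42.7
```

send_rows:
  increments:
    - [-0.001,0.001,0,0,0,0,0.04]
    - [0,0,0,0,0,0,0.04]

```text
clock: 10.8
tool_pos: [0.5681, -0.2234, 0.0462]
tcp_rot: [-1.877, -2.519, -0.0]
wrist_force: [-0.5, 0.2, -3.8]
finger_gap: 0.581
finger_force: 42.7
```

send_rows:
  increments:
    - [-0.001,0.001,0,0,0,0,0.04]
    - [0,0,0,0,0,0,0.04]

```text
clock: 11.05
tool_pos: [0.5688, -0.2233, 0.0459]
tcp_rot: [-1.876, -2.517, -0.001]
wrist_force: [-3.7, 3.3, -2.3]
finger_gap: 0.577
finger_force: 43.0
```

send_rows:
  increments:
    - [-0.001,0.001,0,0,0,0,0.04]
    - [0,0,0,0,0,0,0.04]

```text
clock: 11.3
tool_pos: [0.5695, -0.2232, 0.0456]
tcp_rot: [-1.874, -2.515, -0.001]
wrist_force: [-6.8, 5.9, -0.5]
finger_gap: 0.578
finger_force: 43.1
```

Both fences are felt (about 5 N and 8 N). Ease back a little and set down.

send_rows:
  increments:
    - [0.0005,-0.0005,0.003,0,0,0,0.04]
    - [0,0,0.002,0,0,0,0.04]
    - [0,0,0,0,0,0,0.04]

```text
clock: 11.68
tool_pos: [0.5697, -0.223, 0.0412]
tcp_rot: [-1.875, -2.517, -0.002]
wrist_force: [-3.5, 5.9, -0.0]
finger_gap: 0.58
finger_force: 43.2
```

send_rows:
  increments:
    - [0,0,0.001,0,0,0,0.04]
    - [0,0,0,0,0,0,0.04]

```text
clock: 11.92
tool_pos: [0.5697, -0.223, 0.0405]
tcp_rot: [-1.875, -2.517, -0.002]
wrist_force: [-3.7, 8.0, 1.1]
finger_gap: 0.578
finger_force: 43.4
```

send_rows:
  increments:
    - [0,0,0.001,0,0,0,0.04]
    - [0,0,0.0005,0,0,0,0.04]
    - [0,0,0,0,0,0,0.04]

```text
clock: 12.3
tool_pos: [0.5697, -0.2229, 0.0397]
tcp_rot: [-1.875, -2.517, -0.002]
wrist_force: [-7.0, 9.7, 5.1]
finger_gap: 0.577
finger_force: 43.8
```

send_rows:
  increments:
    - [0,0,0,0,0,0,0.06]
    - [0,0,0,0,0,0,0.075]
    - [0,0,0,0,0,0,0.085]
    - [0,0,0,0,0,0,0.085]
    - [0,0,-0.03,0,0,0,0.085]
    - [0,0,-0.05,0,0,0,0.085]
    - [0,0,-0.05,0,0,0,0.085]
    - [0,0,-0.05,0,0,0,0.085]
    - [0,0,-0.01,0,0,0,0.085]
    - [0,0,0,0,0,0,0.085]

```text
clock: 13.55
tool_pos: [0.5701, -0.2246, 0.2289]
tcp_rot: [1.877, 2.518, 0.0]
wrist_force: [0.9, 0.0, -0.7]
finger_gap: 0.997
finger_force: 0.0
```

```bash
python3 - <<'E'
from h import *
s=snap("q1");r=topface("q1",(320,230),.072);print(cf(r[0]),r,cf(s["tool_pos"]))
r=topface("c1",(225,175));print(r,topface("c2",(335,285)));print(go(r[0]))
E
```

```text
[-24.5  51.1] (array([ 0.57059119, -0.22404709]), array([49.6, 98.5]), np.float32(106.61532), array([ 291,  158,   61,  113, 5953], dtype=int32)) [-25.1  50.7]
(array([0.43909476, 0.15264926]), array([48.8, 73.5]), np.float32(103.03296), array([ 187,  130,   73,   92, 3806], dtype=int32)) (array([0.43881708, 0.15298975]), array([48.7, 73.6]), np.float32(103.01945), array([ 301,  240,   66,   78, 3166], dtype=int32))
(array([398.6, -17.4,   0.5]), 'toolx angle', 106.6, 'z', np.float64(0.2273))
```

View pics/q1.png

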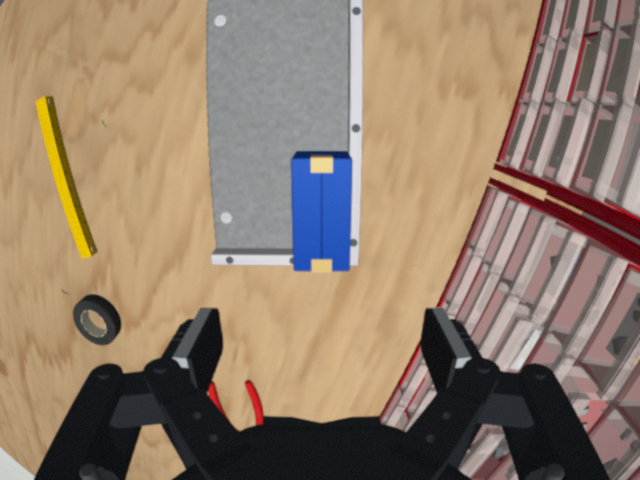

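The large carton (322,212) sits square in the corner, measured at (-24.5, 51) mm in the corner frame. On to the medium one.

send_rows:
  increments:
    - [0.0286,-0.0014,0,0,0,0,0.085]
    - [0.05,-0.002,0,0,0,0,0.085]
    - [0.05,-0.002,0,0,0,0,0.085]
    - [0.05,-0.002,0,0,0,0,0.085]
    - [0.05,-0.002,0,0,0,0,0.085]
    - [0.05,-0.002,0,0,0,0,0.085]
    - [0.05,-0.002,0,0,0,0,0.085]
    - [0.04,-0.002,0,0,0,0,0.085]
    - [0.03,-0.002,0,0,0,3.6,0.085]
    - [0,0,0,0,0,0,0.085]

```text
clock: 14.85
tool_pos: [0.4382, 0.1537, 0.2268]
tcp_rot: [-1.951, -2.46, 0.004]
wrist_force: [-0.2, 0.4, -0.0]
finger_gap: 0.994
finger_force: 0.0
```

send_rows:
  increments:
    - [0,0,0,0,0,0,0.085]

```text
clock: 14.98
tool_pos: [0.4392, 0.152, 0.2275]
tcp_rot: [-1.954, -2.458, 0.003]
wrist_force: [0.5, -0.8, 0.2]
finger_gap: 0.995
finger_force: 0.0
```

```bash
python3 - <<'E'
from h import *
s=snap("m1")
r=topface("m1",(320,230));print(r,go(r[0]))
E
```

```text
(array([0.43833093, 0.15297426]), array([48.7, 73.9]), np.float32(102.93617), array([ 292,  170,   58,   83, 4003], dtype=int32)) (array([ 1.4, -0.8,  0. ]), 'toolx angle', 102.99, 'z', np.float64(0.2278))
```

send_rows:
  increments:
    - [0.001,-0.0005,0.03,0,0,0,0.085]
    - [0,0,0.05,0,0,0,0.085]
    - [0,0,0.05,0,0,0,0.085]
    - [0,0,0.045,0,0,0,0.085]
    - [0,0,0.025,0,0,0,0.085]
    - [0,0,0,0,0,0,0.085]
    - [0,0,0,0,0,0,0.085]

```text
clock: 15.9
tool_pos: [0.4396, 0.1531, 0.03]
tcp_rot: [1.956, 2.457, 0.002]
wrist_force: [-0.3, -0.3, -0.1]
finger_gap: 0.995
finger_force: 0.0
```

send_rows:
  increments:
    - [0,0,0,0,0,0,0.04]
    - [0,0,0,0,0,0,0.04]
    - [0,0,0,0,0,0,0.04]
    - [0,0,0,0,0,0,0.04]
    - [0,0,0,0,0,0,0.04]
    - [0,0,0,0,0,0,0.04]
  force: 40

```text
clock: 16.65
tool_pos: [0.4394, 0.1536, 0.0299]
tcp_rot: [1.955, 2.458, 0.002]
wrist_force: [-0.1, -1.4, 6.4]
finger_gap: 0.578
finger_force: 43.1
```

send_rows:
  increments:
    - [0,0,-0.02,0,0,0,0.04]
    - [0,0,-0.04,0,0,0,0.04]
    - [0,0,-0.04,0,0,-3.5,0.04]
    - [-0.03,0.001,0,0,0,0,0.04]
    - [-0.05,0.002,0,0,0,0,0.04]
    - [-0.05,0.002,0,0,0,0,0.04]
    - [-0.05,0.002,0,0,0,0,0.04]
    - [-0.05,0.002,0,0,0,0,0.04]
    - [-0.044,0.001,0,0,0,0,0.04]
    - [-0.03,0.001,0,0,0,0,0.04]

```text
clock: 17.9
tool_pos: [0.5356, -0.1368, 0.1282]
tcp_rot: [-1.881, -2.515, 0.001]
wrist_force: [0.3, 0.3, -1.3]
finger_gap: 0.583
finger_force: 42.4
```

send_rows:
  increments:
    - [0,0,0,0,0,0,0.04]
    - [0,0,0,0,0,0,0.04]

```text
clock: 18.15
tool_pos: [0.5352, -0.1343, 0.1284]
tcp_rot: [-1.879, -2.517, 0.0]
wrist_force: [-0.2, -0.2, -1.4]
finger_gap: 0.574
finger_force: 42.3
```

```bash
python3 - <<'E'
from h import *
s=bot.state();print(s["tool_pos"],cf(s["tool_pos"]),go(w(-.032,.1465)),s["wrist_force"],s["finger_gap"])
E
```

```text
[ 0.53524703 -0.13429924  0.12835231] [-32.9 147.2] (array([-0.7,  0.9, -0. ]), 'toolx angle', 106.51, 'z', np.float64(0.1284)) [-0.1863974  -0.19545338 -1.35591718] 0.5740159063194218
```

send_rows:
  increments:
    - [0,0,0.02,0,0,0,0.04]
    - [0,0,0.03,0,0,0,0.04]
    - [0,0,0.02,0,0,0,0.04]
    - [0,0,0.01,0,0,0,0.04]
    - [0,0,0,0,0,0,0.04]
    - [0,0.002,0,0,0,0,0.04]
    - [-0.002,0.002,0,0,0,0,0.04]
    - [-0.002,0.001,0,0,0,0,0.04]
    - [-0.002,0,0,0,0,0,0.04]
    - [0,0,0,0,0,0,0.04]

```text
clock: 19.4
tool_pos: [0.5421, -0.1395, 0.0488]
tcp_rot: [1.88, 2.517, -0.0]
wrist_force: [-0.2, -0.2, -1.6]
finger_gap: 0.583
finger_force: 42.3
```

send_rows:
  increments:
    - [-0.001,0.001,0,0,0,0,0.04]
    - [0,0,0,0,0,0,0.04]

```text
clock: 19.65
tool_pos: [0.5434, -0.14, 0.0488]
tcp_rot: [1.88, 2.517, 0.0]
wrist_force: [0.8, 0.1, -1.1]
finger_gap: 0.579
finger_force: 42.3
```

send_rows:
  increments:
    - [-0.001,0.001,0,0,0,0,0.04]
    - [0,0,0,0,0,0,0.04]

```text
clock: 19.9
tool_pos: [0.5446, -0.1407, 0.0488]
tcp_rot: [-1.88, -2.517, 0.0]
wrist_force: [-0.0, -0.1, -0.8]
finger_gap: 0.579
finger_force: 42.3
```

send_rows:
  increments:
    - [-0.001,0.001,0,0,0,0,0.04]
    - [0,0,0,0,0,0,0.04]

```text
clock: 20.15
tool_pos: [0.5454, -0.1405, 0.0485]
tcp_rot: [-1.878, -2.516, -0.001]
wrist_force: [-2.4, 4.0, -0.5]
finger_gap: 0.577
finger_force: 42.5
```

send_rows:
  increments:
    - [-0.001,0.0005,0,0,0,0,0.04]
    - [0,0,0,0,0,0,0.04]

```text
clock: 20.4
tool_pos: [0.5454, -0.1405, 0.0484]
tcp_rot: [-1.876, -2.514, -0.0]
wrist_force: [-7.7, 7.8, 3.3]
finger_gap: 0.578
finger_force: 42.8
```

send_rows:
  increments:
    - [0.0007,-0.0005,0.003,0,0,0,0.04]
    - [0,0,0.002,0,0,0,0.04]
    - [0,0,0.001,0,0,0,0.04]
    - [0,0,0,0,0,0,0.04]

```text
clock: 20.9
tool_pos: [0.5454, -0.1405, 0.043]
tcp_rot: [-1.877, -2.516, -0.001]
wrist_force: [-5.1, 5.4, 3.3]
finger_gap: 0.582
finger_force: 42.9
```

send_rows:
  increments:
    - [0,0,0.001,0,0,0,0.04]
    - [0,0,0,0,0,0,0.04]

```text
clock: 21.15
tool_pos: [0.5454, -0.1405, 0.042]
tcp_rot: [-1.877, -2.516, -0.001]
wrist_force: [-5.5, 5.6, 3.6]
finger_gap: 0.576
finger_force: 43.0
```

send_rows:
  increments:
    - [0,0,0.001,0,0,0,0.04]
    - [0,0,0,0,0,0,0.04]

```text
clock: 21.4
tool_pos: [0.5454, -0.1405, 0.042]
tcp_rot: [-1.877, -2.516, -0.001]
wrist_force: [-8.7, 7.2, 10.3]
finger_gap: 0.58
finger_force: 43.6
```

Firmly down. Release, rise and look.

send_rows:
  increments:
    - [0,0,-0.0005,0,0,0,0.06]
    - [0,0,0,0,0,0,0.075]
    - [0,0,0,0,0,0,0.085]
    - [0,0,0,0,0,0,0.085]
    - [0,0,-0.03,0,0,0,0.085]
    - [0,0,-0.05,0,0,0,0.085]
    - [0,0,-0.05,0,0,0,0.085]
    - [0,0,-0.045,0,0,0,0.085]
    - [0,0,-0.01,0,0,0,0.085]
    - [0,0,0,0,0,0,0.085]

```text
clock: 22.65
tool_pos: [0.546, -0.1417, 0.2262]
tcp_rot: [1.879, 2.517, 0.0]
wrist_force: [0.4, -1.5, -0.1]
finger_gap: 0.996
finger_force: 0.0
```

```bash
python3 - <<'E'
from h import *
s=snap("q2");r=topface("q2",(320,230),.072);print(cf(r[0]),r,cf(s["tool_pos"]))
r=topface("c1",(395,200));print(r,topface("c2",(478,290)));print(go(r[0]))
E
```

```text
[-24.6  88.7] (array([ 0.55982104, -0.18800226]), array([ 49.4, 172.2]), np.float32(106.56224), array([ 290,  173,   61,  178, 8839], dtype=int32)) [-24.7 137.1]
(array([0.58986615, 0.13441858]), array([49. , 48.7]), np.float32(73.89563), array([ 361,  164,   68,   66, 2355], dtype=int32)) (array([0.58988702, 0.13458368]), array([48.5, 48.5]), np.float32(73.88608), array([ 453,  268,   56,   50, 1394], dtype=int32))
(array([2.520e+02, 1.208e+02, 1.000e-01]), 'toolx angle', 106.5, 'z', np.float64(0.2249))
```

View pics/q2.png

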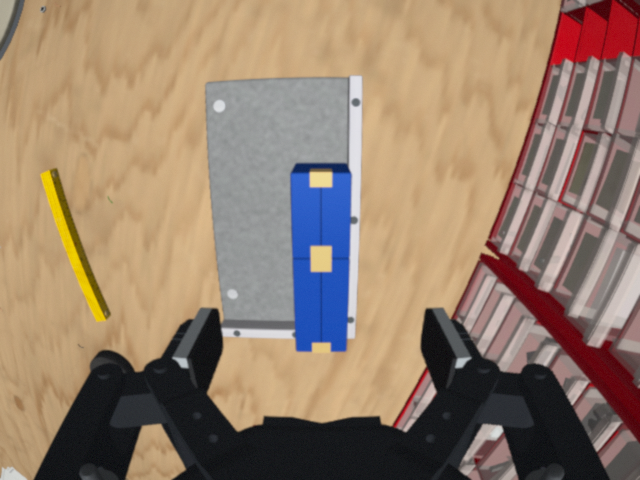

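The row is tight (172 mm of 175 seen, no gap at (320,258)) and square. Now the small one.

send_rows:
  increments:
    - [0.032,0.015,0,0,0,0,0.085]
    - [0.045,0.022,0,0,0,0,0.085]
    - [0.05,0.024,0,0,0,0,0.085]
    - [0.05,0.024,0,0,0,0,0.085]
    - [0.045,0.022,0,0,0,0,0.085]
    - [0.03,0.014,0,0,0,8,0.085]
    - [0,0,0,0,0,8.2,0.085]
    - [0,0,0,0,0,8.2,0.085]
    - [0,0,0,0,0,8.2,0.085]
    - [0,0,0,0,0,0,0.085]

```text
clock: 23.95
tool_pos: [0.5898, 0.1343, 0.224]
tcp_rot: [-2.508, -1.889, 0.005]
wrist_force: [0.6, -0.3, -0.3]
finger_gap: 0.995
finger_force: 0.0
```

send_rows:
  increments:
    - [0,0,0,0,0,0,0.085]

```text
clock: 24.08
tool_pos: [0.5901, 0.1343, 0.2251]
tcp_rot: [-2.507, -1.891, 0.003]
wrist_force: [0.6, -0.3, 1.6]
finger_gap: 0.996
finger_force: 0.0
```

```bash
python3 - <<'E'
from h import *
s=snap("s1")
r=topface("s1",(320,230));print(r,go(r[0]))
E
```

```text
(array([0.58969849, 0.13461534]), array([47.5, 48.8]), np.float32(164.10991), array([ 293,  187,   58,   54, 2486], dtype=int32)) (array([ 0.2, -0.5,  0. ]), 'toolx angle', 74.02, 'z', np.float64(0.2254))
```

send_rows:
  increments:
    - [0,0,0.03,0,0,0,0.085]
    - [0,0,0.05,0,0,0,0.085]
    - [0,0,0.05,0,0,0,0.085]
    - [0,0,0.045,0,0,0,0.085]
    - [0,0,0.025,0,0,0,0.085]
    - [0,0,0,0,0,0,0.085]
    - [0,0,0,0,0,0,0.085]

```text
clock: 25.0
tool_pos: [0.5912, 0.1345, 0.0279]
tcp_rot: [2.509, 1.889, 0.003]
wrist_force: [0.2, 0.9, -0.1]
finger_gap: 0.993
finger_force: 0.0
```

send_rows:
  increments:
    - [0,0,0,0,0,0,0.04]
    - [0,0,0,0,0,0,0.04]
    - [0,0,0,0,0,0,0.04]
    - [0,0,0,0,0,0,0.04]
    - [0,0,0,0,0,0,0.04]
    - [0,0,0,0,0,0,0.04]
  force: 40

```text
clock: 25.75
tool_pos: [0.5911, 0.1345, 0.0276]
tcp_rot: [2.51, 1.888, 0.003]
wrist_force: [-1.9, 0.1, 6.9]
finger_gap: 0.579
finger_force: 43.2
```

send_rows:
  increments:
    - [0,0,-0.02,0,0,0,0.04]
    - [0,0,-0.04,0,0,-8.2,0.04]
    - [0,0,-0.04,0,0,-8.1,0.04]
    - [0,0,0,0,0,-8.1,0.04]
    - [0,0,0,0,0,-8.1,0.04]
    - [-0.025,-0.018,0,0,0,0,0.04]
    - [-0.045,-0.032,0,0,0,0,0.04]
    - [-0.045,-0.032,0,0,0,0,0.04]
    - [-0.045,-0.032,0,0,0,0,0.04]
    - [-0.02,-0.015,0,0,0,0,0.04]

```text
clock: 27.0
tool_pos: [0.5164, -0.0771, 0.1273]
tcp_rot: [1.884, 2.513, -0.0]
wrist_force: [0.6, 0.1, -0.9]
finger_gap: 0.577
finger_force: 42.4
```

send_rows:
  increments:
    - [0,0,0,0,0,0,0.04]
    - [0,0,0,0,0,0,0.04]

```text
clock: 27.25
tool_pos: [0.5177, -0.0741, 0.1269]
tcp_rot: [1.881, 2.516, 0.001]
wrist_force: [0.4, -0.3, -1.5]
finger_gap: 0.578
finger_force: 42.4
```

```bash
python3 - <<'E'
from h import *
s=bot.state();print(s["tool_pos"],cf(s["tool_pos"]),go(w(-.032,.2085)),s["wrist_force"],s["finger_gap"])
E
```

```text
[ 0.51770337 -0.07414016  0.12685726] [-32.6 209.9] (array([-1.4,  0.6,  0. ]), 'toolx angle', 106.42, 'z', np.float64(0.1269)) [ 0.44416625 -0.33557865 -1.46484983] 0.5779911072012927
```

send_rows:
  increments:
    - [0,0,0.02,0,0,0,0.04]
    - [0,0,0.03,0,0,0,0.04]
    - [0,0,0.02,0,0,0,0.04]
    - [0,0,0.011,0,0,0,0.04]
    - [0,0,0,0,0,0,0.04]
    - [-0.002,0.002,0,0,0,0,0.04]
    - [-0.002,0.002,0,0,0,0,0.04]
    - [-0.002,0.001,0,0,0,0,0.04]
    - [-0.002,0.001,0,0,0,0,0.04]
    - [0,0,0,0,0,0,0.04]

```text
clock: 28.5
tool_pos: [0.5256, -0.0809, 0.0453]
tcp_rot: [1.882, 2.515, 0.0]
wrist_force: [0.3, 0.2, -1.6]
finger_gap: 0.581
finger_force: 42.5
```

send_rows:
  increments:
    - [-0.001,0.0007,0,0,0,0,0.04]
    - [0,0,0,0,0,0,0.04]

```text
clock: 28.75
tool_pos: [0.526, -0.0809, 0.045]
tcp_rot: [-1.88, -2.514, -0.0]
wrist_force: [-3.0, 4.2, -0.4]
finger_gap: 0.579
finger_force: 42.6
```

send_rows:
  increments:
    - [-0.001,0.0007,0,0,0,0,0.04]
    - [0,0,0,0,0,0,0.04]

```text
clock: 29.0
tool_pos: [0.5264, -0.0808, 0.0448]
tcp_rot: [-1.879, -2.513, -0.001]
wrist_force: [-4.7, 8.7, 1.1]
finger_gap: 0.577
finger_force: 42.8
```

send_rows:
  increments:
    - [0.0007,0.001,0,0,0,0,0.04]
    - [0,0.0005,0,0,0,0,0.04]
    - [0,0,0,0,0,0,0.04]

```text
clock: 29.38
tool_pos: [0.5275, -0.0804, 0.0447]
tcp_rot: [-1.879, -2.513, 0.001]
wrist_force: [-4.2, 4.3, 0.3]
finger_gap: 0.579
finger_force: 42.7
```

send_rows:
  increments:
    - [0,-0.0003,0.003,0,0,0,0.04]
    - [0,0,0.002,0,0,0,0.04]
    - [0,0,0.001,0,0,0,0.04]
    - [0,0,0,0,0,0,0.04]

```text
clock: 29.88
tool_pos: [0.5275, -0.0804, 0.0397]
tcp_rot: [-1.879, -2.514, 0.001]
wrist_force: [-7.7, 5.4, 6.1]
finger_gap: 0.58
finger_force: 43.2
```

Down on the board at the expected height; release, rise and look.

send_rows:
  increments:
    - [0,0,0,0,0,0,0.06]
    - [0,0,0,0,0,0,0.075]
    - [0,0,0,0,0,0,0.085]
    - [0,0,0,0,0,0,0.085]
    - [0,0,-0.03,0,0,0,0.085]
    - [0,0,-0.05,0,0,0,0.085]
    - [0,0,-0.05,0,0,0,0.085]
    - [-0.02,0,-0.045,0,0,0,0.085]
    - [-0.03,0,-0.01,0,0,0,0.085]
    - [0,0,0,0,0,0,0.085]

```text
clock: 31.12
tool_pos: [0.5429, -0.1307, 0.2253]
tcp_rot: [1.883, 2.512, 0.001]
wrist_force: [-0.5, -0.2, -0.5]
finger_gap: 0.996
finger_force: 0.0
```

```bash
python3 - <<'E'
from h import *
s=snap("q3");r=topface("q3",(320,200),.072);print(cf(r[0]),r,s["wrist_force"],s["clock"])
E
```

```text
[-24.4 114.4] (array([ 0.5527016 , -0.16330443]), array([ 49.8, 222.9]), np.float32(106.55465), array([  289,   124,    62,   236, 11648], dtype=int32)) [-0.49961251 -0.21635939 -0.50680549] 31.125
```

View pics/q3.png

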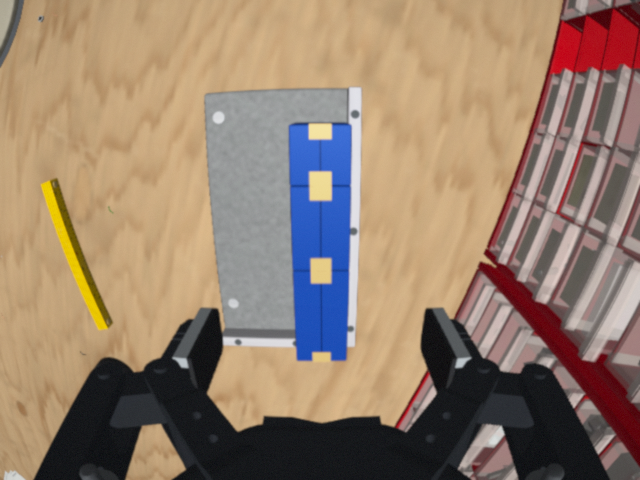

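All three stand in one tight, straight row along the far fence (columns 290–351, rows 124–360), 223 mm of 225 long, with no visible gaps.

```bash
python3 -c "
from cell import bot
print(bot.finish_job())"
```

```text
the job is handed in; nothing more can be done
None
```

The three blue cartons stand upright in a tight, square row along the far fence: large in the corner, then medium, then small. The brown and white cartons were left where they stood, and the job was handed in after about 31 s on the robot clock; `finish_job` returned no verdict.

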